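# Uncover the tall measuring cylinder and stand it in the tray

## Robot

A 6-joint arm with a two-finger parallel gripper is mounted at the origin on the work surface. World frame = base frame: x ahead of the robot, y to its left, z up, the work surface at z = 0. Lengths are in m, angles in rad, forces in N, time in s.
With the tool pointing down it reaches from about 0.225 to 0.875 m from the base axis. Payload 3.4 kg.
Tool frame: the origin (TCP) lies at the very end of the fingers, on their centre line; the grasp point (between the pads) lies 19 mm behind it; z points along the fingers, x is the direction in which the jaws open and shut, and the axes are right-handed (so a half turn about z gives the same grasp; the last joint's range is limited). The gripper opens to 85 mm and grips with 20 to 120 N. Pads are 22 mm wide; open, the fingers measure 114 mm over their backs; the gripper's body (76 mm by 85 mm) begins 54 mm behind the grasp point. The pads swing forward as they close: fully open they stand 13 mm farther back than shut.
Start: joints at [1.206, 0.276, 1.505, -0, 1.361, -0.121], TCP at [0.139, 0.558, 0.231] pointing down, gripper open.
Joint ranges: [-2.89, 2.89], [-0.75, 2.08], [0.22, 2.7], [-1.18, 4.32], [0.11, 2.71], [-2.7, 2.7]. Speed limits (rad/s): [2.57, 2.57, 3.14, 3.14, 3.14, 3.14].

## Interface

Orientations are given as a unit quaternion [w, x, y, z].
In Python, from rig import manip gives the robot as it stands.
- The arm moves only by the tool send_rows, never from a script. Its argument "increments" is a list of rows, each a list of 5 numbers: the opening, from 0 (shut) to 1 (fully open), then the shift along the tool's x, y, z in m, then the turn about the tool's z in rad. A call has 1 to 8 rows; each row shifts and turns the commanded pose from where the row before left it, along the tool's axes as they then stand; what a row does not reach is not made up. A row lasts 1/8 s, in which the tool goes at most 62.5 mm and 10.7 degrees, less where a joint would pass 70% of its speed; a pose out of reach is approached as far as the arm can. A call is refused whole if a number of a shift passes 0.0625 or a number of a turn 0.188, either way. A call with a gripper value outside its range is refused whole. The fingers move at their own pace and stop on an object; "squeeze" is the grip in N (left out, the last holds). Time passes only in rows, so rows that do not move let the fingers close. It gives the time, the measured TCP pose, the force and the opening at its end, in the units of the state.
- manip.get_state(): the state, without advancing time (a new reading comes with each control period).
- manip.get_image(name): name is "scene" or "top" or "wrist"; returns the picture (480x640x3 uint8, red, green, blue); there is no depth.
- manip.calibration(name): a dict with "fx", "fy", "cx", "cy" (pixels), "distortion" ([k1, k2, p1, p2, k3] as OpenCV has them; the pictures are not rectified), "camera_from_world" (4x4, takes a point from world to camera coordinates). Camera axes: x right, y up, looking along -z (the intrinsics and any distortion apply to the point x, -y, -z); pixel columns grow to the right and rows downward; lengths in m; the calibration is good to about 2 mm. A picture is of the moment at which its call begins: read the wrist's pose just before it. calibration takes no time and is no camera call; for the wrist camera it gives the pose at the moment of the call.
- manip.sign_off(): hands the job in, once; it reports no verdict.
The state is a dict: "clock": time; "qpos": joint angles; "qd": joint speeds; "effort": joint torques, N m; "position": TCP position; "ee_rot": TCP orientation; "contact_force": force on the tool from outside, world axes, zero at the start; "moment": the same for the moment, N m; "width": finger opening in m.
Only numpy, scipy, OpenCV 4.12 (cv2) and the standard library are available. Lean on these libraries where they do the work, as an engineer would, in place of code of your own. Each camera call takes 0.05 s, during which the arm holds its last target.

## Task

Get the tall measuring cylinder ready for measuring out roller cleaner: lift the small upturned beaker that covers its mouth off, without lifting the cylinder along with it, and stand the beaker mouth down on the dark draining mat. Then carry the cylinder upright to the white enamel tray and set it down gently on the tray's floor beside the cleaner bottle, not touching it. Do not let the cylinder tip, and leave everything else where it is.

Things in the scene. Friction and masses are not known exactly. Their poses are not given: they have to be found in the camera images.
- measure: The tall measuring cylinder: clear glass tube 30 mm across, 250 mm tall overall, on a light white hexagonal foot (62 mm over corners, 54 over flats, 20 high). A white hexagonal bumper guard 46 mm wide sits round the tube 162 to 172 mm up. Stands on the table between tray and mat. About 0.16 kg (varies). Origin: centre of the foot's underside, z up the tube.
- measure_top (a point): Centre of the tall cylinder's mouth, 250 mm up. Grip the bare tube above the guard, 172 to 250 mm up. Its centre of mass is 133 mm up: held below that it swings over in the fingers; standing, it falls over beyond about 11 degrees of lean.
- cover: Small upturned beaker covering the tall cylinder's mouth: white plastic, 38 mm across, 60 mm high, 2 mm walls, 3 mm bottom, 0.03 kg. Fits loosely (2 mm play all round) over the tube's top 57 mm, its bottom (now uppermost, 253 mm above the table) resting on the mouth; rise over 57 mm to clear. Origin: centre of its open mouth (now the lower end), z towards its closed end: up while mouth down.
- mat: Dark ribbed rubber draining mat, fixed, 240 mm (its x) by 180 mm (its y), 4 mm thick, lying to the left or right of the robot's centre line, with a larger upturned beaker on its end nearer the robot. Origin: centre of its underside.
- tray: White enamel tray with a dark rim, fixed, 280 mm (its x) by 190 mm (its y), outside; rim 21.5 mm high (outer rim band 4 mm beyond the walls), walls 4 mm, floor 4 mm above the table. It lies on the side opposite the mat, with the cleaner bottle on its end nearer the robot; the rest of it is free. Origin: centre of its underside.
- bottle: Cleaner bottle standing in the tray: grey with a pale label and black cap, 66 mm across, 166 mm tall, 0.55 kg. Leave it. Origin: centre of its underside.
- beaker: Larger upturned beaker on the draining mat: white plastic, 60 mm across, 80 mm high. Leave it. Origin: centre of its mouth (lower end).
- small_measure: Small measuring cylinder without cover: glass tube 20 mm across, 165 mm tall, hexagonal foot 52 mm over the corners, standing between the robot and the tall one. Leave it. Origin: centre of its foot's underside.
- ink_tin: Closed ink tin, 76 mm across, 56 mm high, standing beyond the tall cylinder. Leave it. Origin: centre of its underside.
- brayer: Ink roller with black roller (100 mm long, 40 mm across) and black handle, lying towards the table's far edge. Leave it. Origin: on the table below the middle of the roller; the handle runs along its -x to 187 mm.
- palette_knife: Palette knife, 210 mm long, wooden handle and steel blade, lying flat towards the table's far edge. Leave it. Origin: under its middle, blade along its +x.

How it is judged:
By the outcome, as a careful person would: the job done as asked, in the order asked, and still so for the second after the job is handed in, with the robot touching nothing.
It also fails if it takes over 72 s, if anything falls off the work surface, if the arm or the gripper's body presses on something with over 40 N, if the wrist force passes 120 N, or if a joint passes its speed limit or range.

## Working session

There is one attempt and no reset: what is moved stays moved. The work goes in short steps, Python scripts to look and compute and a tool call to move; the robot and the scene stay as the last step left them, time stands still between calls to the robot, and variables do not carry over. Pictures are saved under pics/ and viewed, and the job is handed in when it is done.

Besides the shell and the picture viewer there is one more tool, called after "Emit:" as name([rows], argument=value, ...), one row to a line, values as JSON. send_rows: Moves the arm, as the interface text tells. Its arguments: {"type":"object","properties":{"increments":{"type":"array","items":{"type":"array","items":{"type":"number"}}},"squeeze":{"type":"number"}},"required":["increments"]}

```bash
mkdir -p pics; python3 - <<'E'
from rig import manip
import cv2,json
for n in ["scene","top"]:
    im=manip.get_image(n); cv2.imwrite(f"pics/{n}0.png",im[:,:,::-1])
    c=manip.calibration(n); print(n,{k:(v.tolist() if hasattr(v,'tolist') else v) for k,v in c.items()})
s=manip.get_state(); print(s)
E
```

```text
scene {'fx': 438.60907370940294, 'fy': 438.60907370940294, 'cx': 313.1126619887215, 'cy': 237.011826878987, 'distortion': [-0.04330029624508297, 0.0, 0.0, 0.0, 0.0], 'camera_from_world': [[0.8195048818413098, 0.5729242124067574, -0.01302288279752283, -0.4830921889627983], [-0.42391606797952874, 0.6213436746160745, 0.6589591833515708, 0.13943951710865551], [0.38562535698140604, -0.5344996584214907, 0.7520659540228324, -1.2610820581531705], [0.0, 0.0, 0.0, 1.0]]}
top {'fx': 508.40302596127935, 'fy': 508.40302596127935, 'cx': 323.800827941161, 'cy': 239.5657864544711, 'distortion': [-0.10278183130292375, 0.0, 0.0, 0.0, 0.0], 'camera_from_world': [[0.024766811593271376, -0.9992023492891686, 0.03132523293624445, -0.04735920738258032], [0.9959439161535829, 0.02737311621492893, 0.08571130838663492, -0.5975266185629623], [-0.08650040994219756, 0.029075379338721917, 0.9958274455929306, -1.255303631708469], [0.0, 0.0, 0.0, 1.0]]}
{'clock': 0.1, 'qpos': array([ 1.20598867e+00,  2.76501486e-01,  1.50603762e+00,  2.29251948e-06,
        1.36069690e+00, -1.20976988e-01]), 'qd': array([-0.0008641 , -0.00118936, -0.00288851, -0.00189365, -0.00060724,
        0.00043195]), 'effort': array([ 6.93318016e-04, -4.17702270e+01, -2.46403313e+01, -2.55737132e-04,
        5.76756138e-03,  1.94893846e-05]), 'position': array([0.13863384, 0.55753486, 0.23053109]), 'ee_rot': array([ 4.23256740e-04,  7.87851944e-01,  6.15864141e-01, -7.04274466e-04]), 'contact_force': array([-0.16000959, -0.20267694, -0.18729076]), 'moment': array([ 0.01150036,  0.05002697, -0.01824998]), 'width': 0.08514028279882979}
```

View pics/scene0.png

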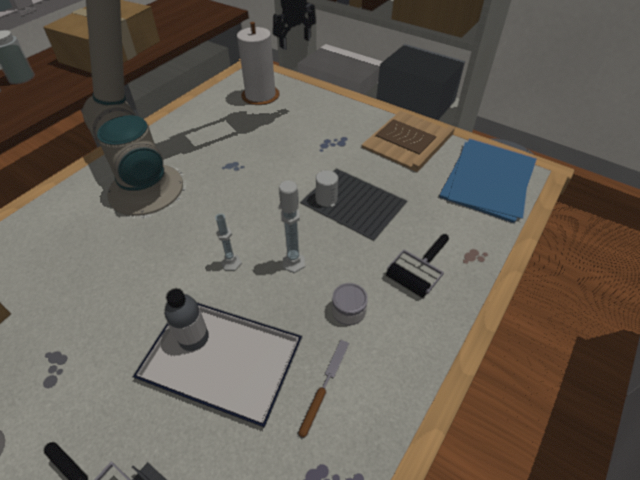

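View pics/top0.png

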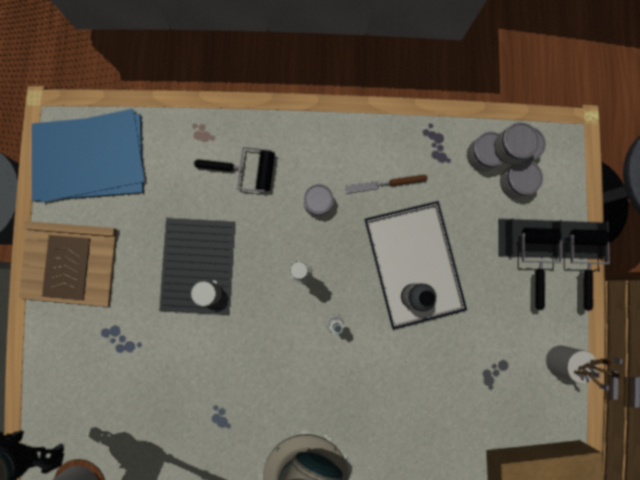

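The top view shows the covered cylinder at about (301,271), the mat on the left around (198,266), the tray on the right around (415,265), the bottle at (422,298), the beaker at (207,294) and the small measure at (337,326). Next I'll enlarge these areas.

```bash
python3 - <<'E'
import cv2
t=cv2.imread("pics/top0.png"); s=cv2.imread("pics/scene0.png")
def crop(im,x,y,w,h,k,n):
    c=cv2.resize(im[y:y+h,x:x+w],None,fx=k,fy=k,interpolation=cv2.INTER_CUBIC)
    c=cv2.convertScaleAbs(c,alpha=1.4,beta=10); cv2.imwrite("pics/"+n,c)
crop(t,270,240,100,110,7 if 0 else 5,"t_meas.png")
crop(s,200,160,130,120,5,"s_meas.png")
crop(t,150,190,330,150,2.4,"t_wide.png")
E
```

```text
(no output)
```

View pics/t_meas.png

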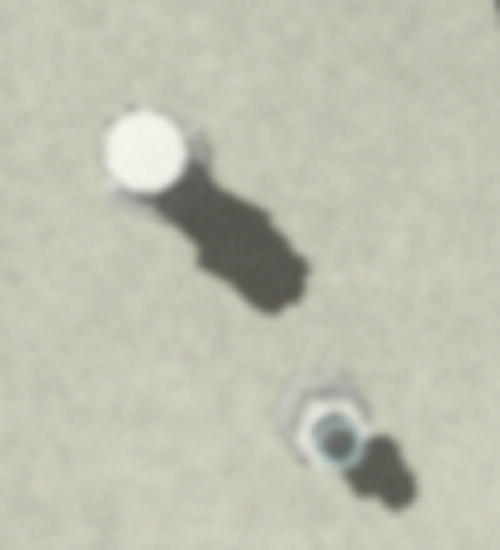

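View pics/s_meas.png

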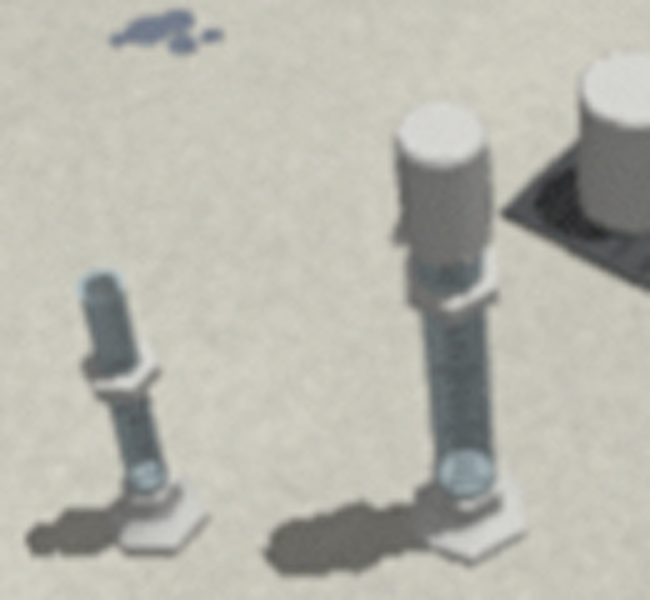

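View pics/t_wide.png

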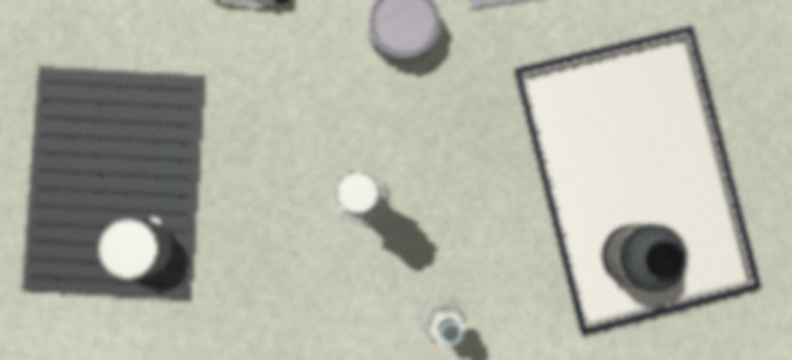

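```bash
cat > h.py <<'E'
from rig import manip
import numpy as np, cv2
def ray(n,u,v,c=None):
    c=c or manip.calibration(n)
    K=np.array([[c['fx'],0,c['cx']],[0,c['fy'],c['cy']],[0,0,1]])
    p=cv2.undistortPoints(np.array([[[u,v]]],float),K,np.array(c['distortion']))[0,0]
    T=np.array(c['camera_from_world']); R=T[:3,:3]
    return -R.T@T[:3,3], R.T@np.array([p[0],-p[1],-1.])
def at(n,u,v,z,c=None):
    o,d=ray(n,u,v,c); return (o+d*(z-o[2])/d[2]).round(4)
def proj(n,P,c=None):
    c=c or manip.calibration(n); T=np.array(c['camera_from_world'])
    q=T[:3,:3]@np.array(P,float)+T[:3,3]; q=q*[1,-1,-1]
    K=np.array([[c['fx'],0,c['cx']],[0,c['fy'],c['cy']],[0,0,1]])
    return cv2.projectPoints(q.reshape(1,1,3),np.zeros(3),np.zeros(3),K,np.array(c['distortion']))[0].ravel().round(1)
E
python3 - <<'E'
from h import *
w=lambda x,y:(150+x/2.4-.2,190+y/2.4-.2)
print("cover top",at("top",299.2,270.4,.253),"scene",at("scene",288.2,186.4,.253))
for n,z,pts in [("mat",.004,[(40,67),(205,76),(190,299),(23,290)]),("tray",.0215,[(516,70),(692,28),(760,288),(585,334)]),("bottle",.166,[(664,258)]),("beaker",.08,[(128,249)]),("small",.165,[(449,331)]),("tin",.056,[(405,25)])]:
    P=np.array([at("top",*w(*p),z) for p in pts]); print(n,P[:,:2].tolist(),P.mean(0)[:2])
s=lambda x,y:(200+x/5-.4,160+y/5-.4)
print("foot tall scene (475,530)",at("scene",*s(470,500),.02), "small foot",at("scene",*s(160,515),.02),"guard")
E
```

```text
cover top [0.5137 0.024  0.253 ] scene [0.5157 0.0235 0.253 ]
mat [[0.6458, 0.3744], [0.6409, 0.1962], [0.4037, 0.2032], [0.4077, 0.3811]] [0.524525 0.288725]
tray [[0.6545, -0.1351], [0.7058, -0.3245], [0.4293, -0.4], [0.3781, -0.213]] [ 0.541925 -0.26815 ]
bottle [[0.4624, -0.2619]] [ 0.4624 -0.2619]
beaker [[0.4564, 0.2553]] [0.4564 0.2553]
small [[0.3907, -0.0616]] [ 0.3907 -0.0616]
tin [[0.6935, -0.0154]] [ 0.6935 -0.0154]
foot tall scene (475,530) [0.5182 0.0203 0.02  ] small foot [ 0.4005 -0.0715  0.02  ] guard
```

Emit:
send_rows([
  [1, 0, 0, -0.05, 0],
  [1, 0, 0, -0.06, 0],
  [1, -0.0356, 0.0411, 0, 0],
  [1, -0.0356, 0.0411, 0, 0],
  [1, -0.0356, 0.0411, 0, 0],
  [1, -0.0356, 0.0411, 0, 0],
  [1, -0.0356, 0.0411, 0, 0],
  [1, -0.0356, 0.0411, 0, 0],
])

```text
clock: 1.1
position: [0.3271, 0.2896, 0.3411]
ee_rot: [0.0, 0.788, 0.616, -0.0]
contact_force: [-0.3, 0.3, 0.4]
width: 0.0856
```

Emit:
send_rows([
  [1, -0.0356, 0.0411, 0, 0],
  [1, -0.0356, 0.0411, 0, 0],
  [1, -0.0356, 0.0411, 0, 0],
  [1, -0.0356, 0.0411, 0, 0],
  [1, -0.0356, 0.0411, 0, 0],
  [1, -0.0356, 0.0411, 0, 0],
  [1, 0, 0, 0, 0],
  [1, 0, 0, 0, 0],
])

```text
clock: 2.1
position: [0.5138, 0.0246, 0.3407]
ee_rot: [-0.001, 0.788, 0.616, -0.0]
contact_force: [0.0, -0.5, 0.6]
width: 0.0855
```

```bash
python3 - <<'E'
from h import *
s=manip.get_state(); print({k:np.round(s[k],4) for k in ['clock','position','ee_rot','contact_force','width']})
c=manip.calibration("wrist"); print(c)
import pickle; pickle.dump(c,open("w1.pkl","wb"))
im=manip.get_image("wrist"); cv2.imwrite("pics/w1.png",im[:,:,::-1])
E
```

```text
{'clock': np.float64(2.1), 'position': array([0.5138, 0.0246, 0.3407]), 'ee_rot': array([-9.000e-04,  7.880e-01,  6.156e-01, -4.000e-04]), 'contact_force': array([ 0.0432, -0.4587,  0.6187]), 'width': np.float64(0.0855)}
{'fx': 358.8856312068749, 'fy': 358.8856312068749, 'cx': 321.5689488144922, 'cy': 243.8082664038707, 'distortion': array([-0.01450804,  0.        ,  0.        ,  0.        ,  0.        ]), 'camera_from_world': array([[ 2.42034906e-01,  9.70267323e-01, -6.53050371e-04,
        -1.48201872e-01],
       [-9.33496355e-01,  2.32678680e-01, -2.72846453e-01,
         5.39881177e-01],
       [-2.64582046e-01,  6.66479857e-02,  9.62057372e-01,
        -3.50714841e-01],
       [ 0.00000000e+00,  0.00000000e+00,  0.00000000e+00,
         1.00000000e+00]])}
```

View pics/w1.png

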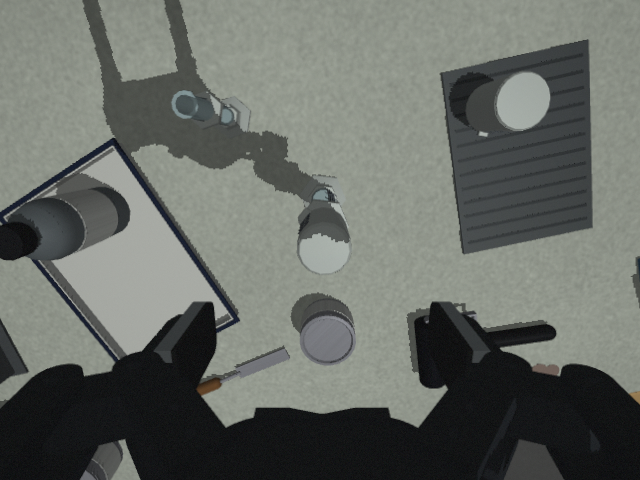

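The wrist picture shows the cover's top disc around (324,248), directly between the fingers. A crop with the predicted circle will show any offset.

```bash
python3 - <<'E'
from h import *
import pickle
c=pickle.load(open("w1.pkl","rb")); im=cv2.imread("pics/w1.png")
cr=cv2.resize(im[170:290,270:380],None,fx=5,fy=5,interpolation=cv2.INTER_CUBIC)
for col,(x,y) in [((0,0,255),(.5137,.0240)),((255,0,0),(.5157,.0235))]:
    for a in np.arange(0,6.28,.1):
        p=proj("wrist",[x+.019*np.cos(a),y+.019*np.sin(a),.253],c); q=((p-[270,170]+.5)*5).astype(int); cv2.circle(cr,tuple(map(int,q)),1,col,-1)
cv2.imwrite("pics/w1c.png",cr)
E
```

```text
(no output)
```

View pics/w1c.png

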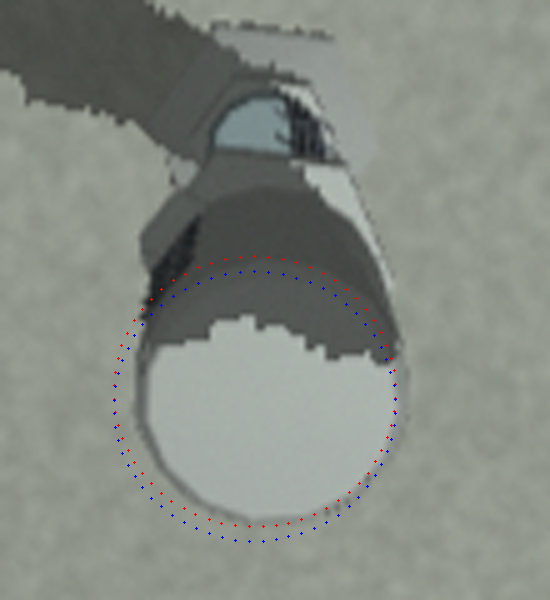

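```bash
python3 - <<'E'
from h import *
import pickle
c=pickle.load(open("w1.pkl","rb"))
P=at("wrist",323.6,247.9,.253,c);print(P)
s=manip.get_state(); q=s['ee_rot']; a=np.array([.2415,.970]); b=np.array([.970,-.2415])
for p in [P[:2],np.array([.5145,.0245])]:
    d=p-s['position'][:2]; print(d@a,d@b)
E
```

```text
[0.5139 0.0261 0.253 ]
0.0010033249566151997 0.00011957478518203086
-0.000403775043384817 0.001087974785181967
```

Emit:
send_rows([
  [1, 0.0007, 0.0004, 0.04, 0],
  [1, 0, 0, 0.04, 0],
  [1, 0, 0, 0.03, 0],
  [1, 0, 0, 0.017, 0],
  [0.6, 0, 0, 0, 0],
  [0.52, 0, 0, 0, 0],
  [0.52, 0, 0, 0, 0],
], squeeze=20)

```text
clock: 3.02
position: [0.5154, 0.0253, 0.2155]
ee_rot: [0.001, 0.788, 0.616, 0.001]
contact_force: [0.1, 0.7, 0.0]
width: 0.0444
```

```bash
python3 - <<'E'
from h import *
s=manip.get_state(); print(s['position'],s['contact_force'],s['width'])
im=manip.get_image("wrist"); cv2.imwrite("pics/w2.png",im[:,:,::-1])
im=manip.get_image("scene")[130:290,210:380,::-1]; cv2.imwrite("pics/s2.png",cv2.resize(im,None,fx=3.5,fy=3.5,interpolation=cv2.INTER_CUBIC))
E
```

```text
[0.51542876 0.02531167 0.21553187] [0.11520139 0.70733723 0.04534905] 0.04442388668389371
```

View pics/w2.png

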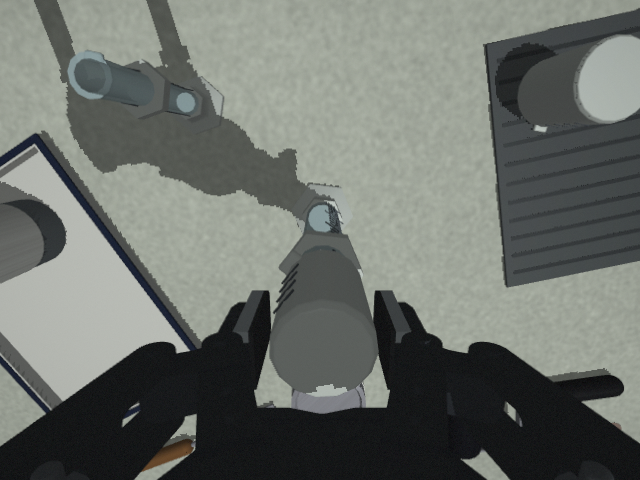

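View pics/s2.png

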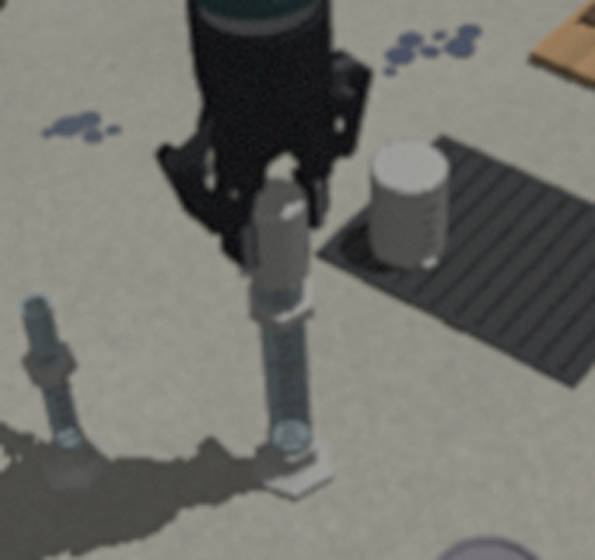

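The cover sits centred between the pads, at x 272 to 377 in the wrist picture, and the cylinder is upright. I'll close now.

Emit:
send_rows([
  [0.45, 0, 0, 0, 0],
  [0.3, 0, 0, 0, 0],
  [0.3, 0, 0, 0, 0],
  [0.3, 0, 0, 0, 0],
], squeeze=20)

```text
clock: 3.62
position: [0.5152, 0.025, 0.2148]
ee_rot: [0.0, 0.788, 0.616, 0.0]
contact_force: [-0.1, 1.0, 4.6]
width: 0.0367
```

Emit:
send_rows([
  [0.3, 0, 0, -0.01, 0],
  [0.3, 0, 0, -0.01, 0],
  [0.3, 0, 0, -0.01, 0],
])

```text
clock: 4.0
position: [0.5149, 0.0249, 0.245]
ee_rot: [0.0, 0.788, 0.616, 0.0]
contact_force: [0.1, 1.0, -0.1]
width: 0.0366
```

```bash
python3 - <<'E'
from h import *
s=manip.get_state(); print(s['position'],s['contact_force'],s['width'])
im=manip.get_image("scene")[130:290,210:380,::-1]; cv2.imwrite("pics/s3.png",cv2.resize(im,None,fx=3.5,fy=3.5,interpolation=cv2.INTER_CUBIC))
E
```

```text
[0.51492398 0.02491636 0.24501009] [ 0.10806133  0.97215044 -0.06280879] 0.036631181724962485
```

View pics/s3.png

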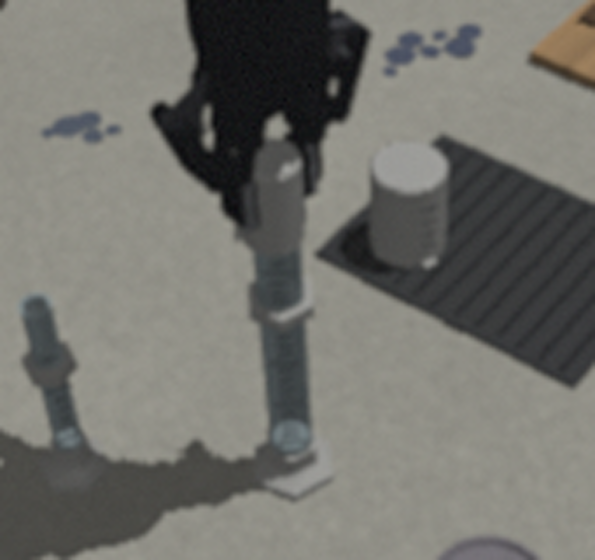

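Emit:
send_rows([
  [0.3, 0, 0, -0.015, 0],
  [0.3, 0, 0, -0.025, 0],
  [0.3, 0, 0, -0.03, 0],
  [0.3, 0, 0, -0.02, 0],
  [0.3, 0, 0, 0, 0],
])

```text
clock: 4.68
position: [0.5157, 0.0249, 0.3364]
ee_rot: [0.001, 0.788, 0.616, 0.002]
contact_force: [0.9, -0.0, -0.3]
width: 0.0369
```

Emit:
send_rows([
  [0.3, 0.02, 0.0005, 0, 0],
  [0.3, 0.04, 0.0005, 0, 0],
  [0.3, 0.044, 0.0005, 0, 0],
  [0.3, 0.044, 0.0005, 0, 0],
  [0.3, 0.044, 0.0005, 0, 0],
  [0.3, 0.044, 0.0005, 0, 0],
  [0.3, 0.028, 0.0005, 0, 0],
  [0.3, 0.01, 0.0005, 0, 0],
])

```text
clock: 5.68
position: [0.5846, 0.2912, 0.3326]
ee_rot: [-0.0, 0.787, 0.617, -0.001]
contact_force: [-0.6, -0.4, -0.2]
width: 0.0371
```

Emit:
send_rows([
  [0.3, 0, 0, 0.03, 0],
  [0.3, 0, 0, 0.06, 0],
  [0.3, 0, 0, 0.06, 0],
  [0.3, 0, 0, 0.06, 0],
  [0.3, 0, 0, 0.04, 0],
  [0.3, 0, 0, 0.02, 0],
  [0.3, 0, 0, 0, 0],
])

```text
clock: 6.55
position: [0.5831, 0.2883, 0.0622]
ee_rot: [-0.001, 0.788, 0.616, -0.003]
contact_force: [-0.5, -0.2, 0.4]
width: 0.0368
```

```bash
python3 - <<'E'
from h import *
s=manip.get_state(); print(s['position'],s['contact_force'],s['width'])
im=manip.get_image("scene")[130:290,230:450,::-1]; cv2.imwrite("pics/s4.png",cv2.resize(im,None,fx=3.5,fy=3.5,interpolation=cv2.INTER_CUBIC))
im=manip.get_image("wrist"); cv2.imwrite("pics/w4.png",im[:,:,::-1])
E
```

```text
[0.58313638 0.28826996 0.06216137] [-0.48233438 -0.20236932  0.35278134] 0.03682076633618807
```

View pics/s4.png

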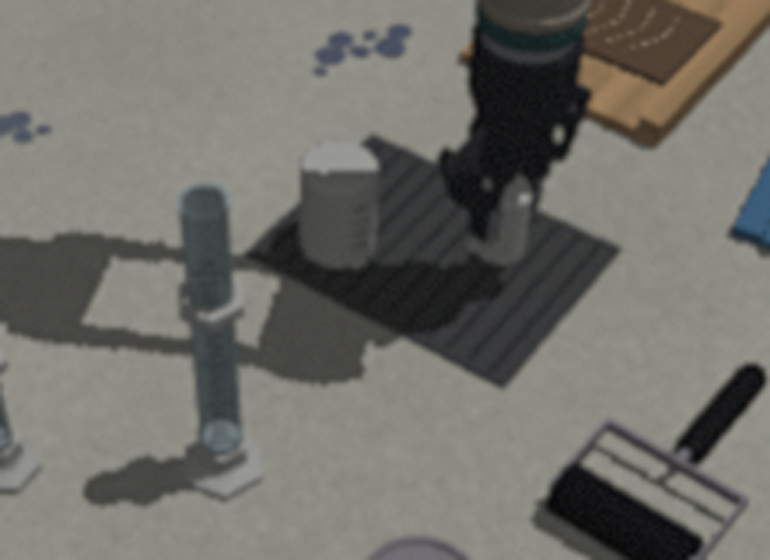

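View pics/w4.png

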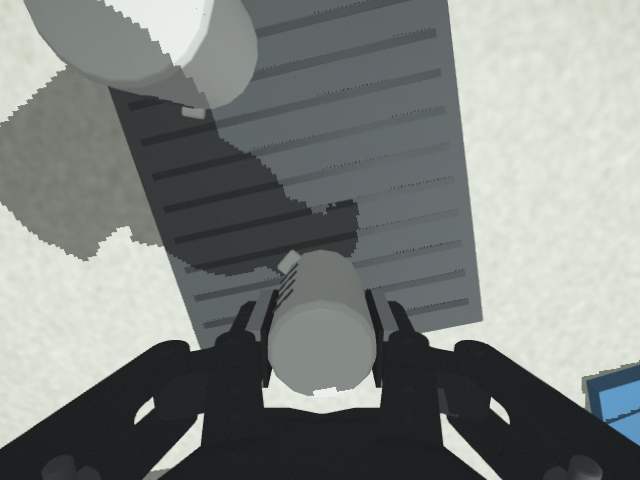

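The cover is upright in the grip above the far part of the mat, and the cylinder still stands, uncovered. I'll lower in small steps.

Emit:
send_rows([
  [0.3, 0, 0, 0.015, 0],
  [0.3, 0, 0, 0.012, 0],
  [0.3, 0, 0, 0.005, 0],
  [0.3, 0, 0, 0.0015, 0],
  [0.3, 0, 0, 0, 0],
])

```text
clock: 7.28
position: [0.585, 0.29, 0.0308]
ee_rot: [-0.0, 0.788, 0.616, 0.0]
contact_force: [-0.6, -0.2, -0.0]
width: 0.0367
```

Emit:
send_rows([
  [0.3, 0, 0, 0.0015, 0],
  [0.3, 0, 0, 0, 0],
])

```text
clock: 7.52
position: [0.5849, 0.29, 0.0295]
ee_rot: [0.0, 0.788, 0.616, 0.0]
contact_force: [-0.9, -0.2, -0.3]
width: 0.0366
```

Emit:
send_rows([
  [0.3, 0, 0, 0.0015, 0],
  [0.3, 0, 0, 0, 0],
])

```text
clock: 7.78
position: [0.5848, 0.2899, 0.0277]
ee_rot: [-0.0, 0.788, 0.616, -0.0]
contact_force: [-0.7, 0.8, -0.5]
width: 0.0371
```

Emit:
send_rows([
  [0.3, 0, 0, 0.0015, 0],
  [0.3, 0, 0, 0, 0],
])

```text
clock: 8.02
position: [0.5848, 0.2899, 0.0262]
ee_rot: [-0.0, 0.788, 0.616, -0.0]
contact_force: [-0.1, -0.4, 0.3]
width: 0.0374
```

Emit:
send_rows([
  [0.3, 0, 0, 0.001, 0],
  [0.3, 0, 0, 0, 0],
])

```text
clock: 8.28
position: [0.585, 0.2899, 0.0258]
ee_rot: [0.0, 0.788, 0.616, 0.0]
contact_force: [-1.1, -0.8, 2.7]
width: 0.0369
```

Emit:
send_rows([
  [0.3, 0, 0, 0.001, 0],
  [0.3, 0, 0, 0, 0],
])

```text
clock: 8.52
position: [0.585, 0.29, 0.0258]
ee_rot: [0.0, 0.788, 0.616, 0.0]
contact_force: [-2.3, -1.4, 9.3]
width: 0.0372
```

Emit:
send_rows([
  [0.3, 0, 0, -0.0008, 0],
  [0.55, 0, 0, 0, 0],
  [0.8, 0, 0, 0, 0],
  [0.9, 0, 0, 0, 0],
  [1, 0, 0, -0.02, 0],
  [1, 0, 0, -0.05, 0],
  [1, 0, 0, -0.06, 0],
  [1, 0, 0, -0.06, 0],
])

```text
clock: 9.52
position: [0.5847, 0.2899, 0.2165]
ee_rot: [-0.0, 0.788, 0.616, -0.0]
contact_force: [1.2, 0.1, -0.2]
width: 0.0856
```

Emit:
send_rows([
  [1, 0, 0, -0.06, 0],
  [1, 0, 0, -0.06, 0],
  [1, 0, 0, 0, 0],
  [1, 0, 0, 0, 0],
])

```text
clock: 10.02
position: [0.5846, 0.2898, 0.3345]
ee_rot: [-0.0, 0.788, 0.616, -0.0]
contact_force: [-1.2, -0.2, -0.5]
width: 0.0857
```

```bash
python3 - <<'E'
from h import *
s=manip.get_state(); print(s['position'],s['contact_force'],s['width'])
im=manip.get_image("scene")[130:290,230:450,::-1]; cv2.imwrite("pics/s5.png",cv2.resize(im,None,fx=3.5,fy=3.5,interpolation=cv2.INTER_CUBIC))
im=manip.get_image("top")[230:350,260:380,::-1]; cv2.imwrite("pics/t5.png",cv2.resize(im,None,fx=5,fy=5,interpolation=cv2.INTER_CUBIC))
E
```

```text
[0.58463714 0.28980766 0.33452833] [-1.22148808 -0.18557384 -0.51778297] 0.08568558204219352
```

View pics/s5.png

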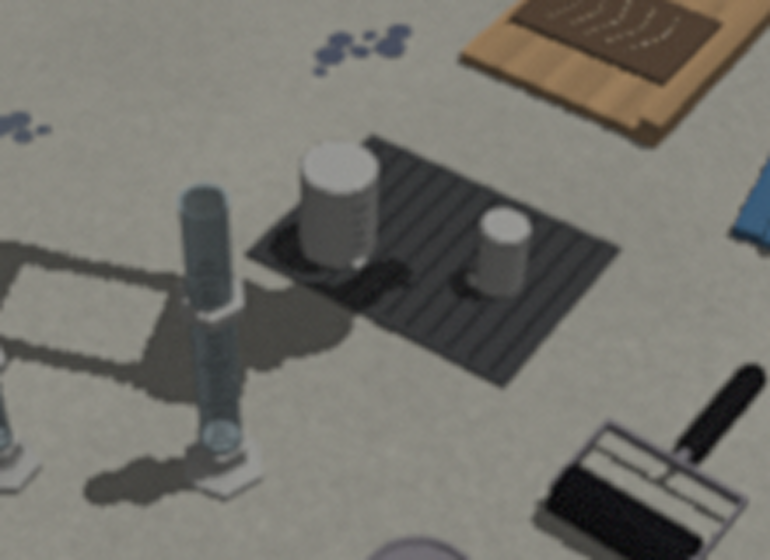

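View pics/t5.png

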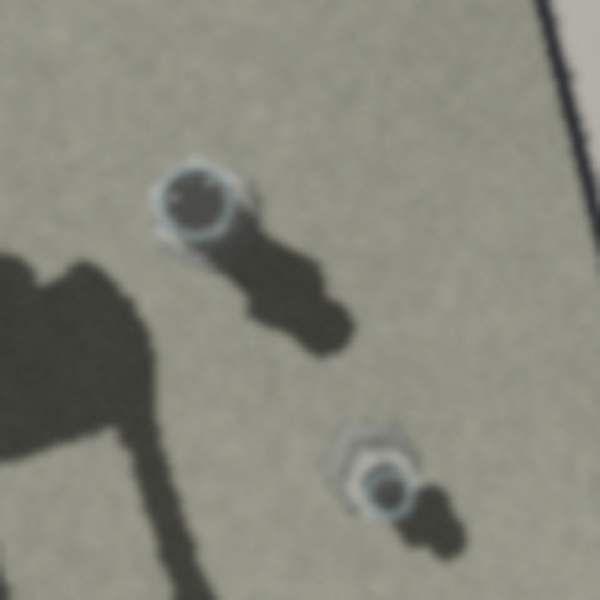

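The cover stands on the mat, with its top at (505,225) in the enlarged scene view, and the cylinder stands upright with its mouth at about (299.3,270.5) in the top view. I'll go back over the cylinder.

Emit:
send_rows([
  [1, -0.03, -0.0004, 0, 0],
  [1, -0.05, -0.0005, 0, 0],
  [1, -0.05, -0.0005, 0, 0],
  [1, -0.05, -0.0005, 0, 0],
  [1, -0.05, -0.0005, 0, 0],
  [1, -0.034, -0.0005, 0, 0],
  [1, -0.01, -0.0005, 0, 0],
  [1, 0, 0, 0, 0],
])

```text
clock: 11.12
position: [0.5152, 0.0249, 0.3342]
ee_rot: [-0.001, 0.788, 0.616, -0.0]
contact_force: [-0.7, 0.5, -0.2]
width: 0.0851
```

```bash
python3 - <<'E'
from h import *
manip.get_image("top")
s=manip.get_state(); print(s['position'],s['contact_force'],s['width'])
c=manip.calibration("wrist")
im=manip.get_image("wrist")[:,:,::-1]; cv2.imwrite("pics/w6.png",im)
cr=cv2.resize(im[130:290,250:400],None,fx=3.7,fy=3.7,interpolation=cv2.INTER_CUBIC)
for a in np.arange(0,6.28,.1):
    p=proj("wrist",[.515+.015*np.cos(a),.025+.015*np.sin(a),.25],c); q=((p-[250,130]+.5)*3.7).astype(int); cv2.circle(cr,tuple(map(int,q)),1,(0,0,255),-1)
cv2.imwrite("pics/w6c.png",cr)
E
```

```text
[0.51551058 0.02552208 0.33433292] [0.63463011 0.53845737 0.8057204 ] 0.08528071230836028
```

View pics/w6c.png

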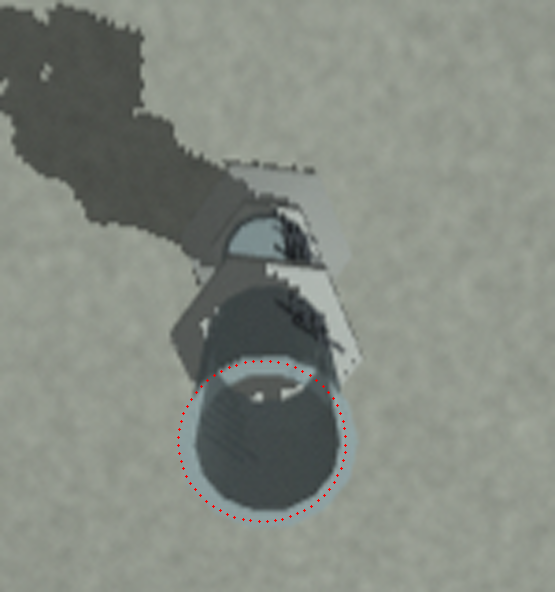

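Emit:
send_rows([
  [1, 0.0005, 0, 0.04, 0],
  [1, 0, 0, 0.045, 0],
  [1, 0, 0, 0.033, 0],
  [1, 0, 0, 0.02, 0],
  [0.6, 0, 0, 0, 0],
  [0.45, 0, 0, 0, 0],
  [0.4, 0, 0, 0, 0],
  [0.4, 0, 0, 0, 0],
], squeeze=30)

```text
clock: 12.22
position: [0.5161, 0.0254, 0.198]
ee_rot: [0.001, 0.788, 0.616, 0.001]
contact_force: [0.0, -0.2, 0.3]
width: 0.0343
```

```bash
python3 - <<'E'
from h import *
s=manip.get_state(); print(s['position'],s['contact_force'],s['width'])
im=manip.get_image("wrist"); cv2.imwrite("pics/w7.png",im[:,:,::-1])
E
```

```text
[0.51608168 0.02537146 0.19795611] [ 0.04329882 -0.24739127  0.30601333] 0.03429279370219971
```

View pics/w7.png

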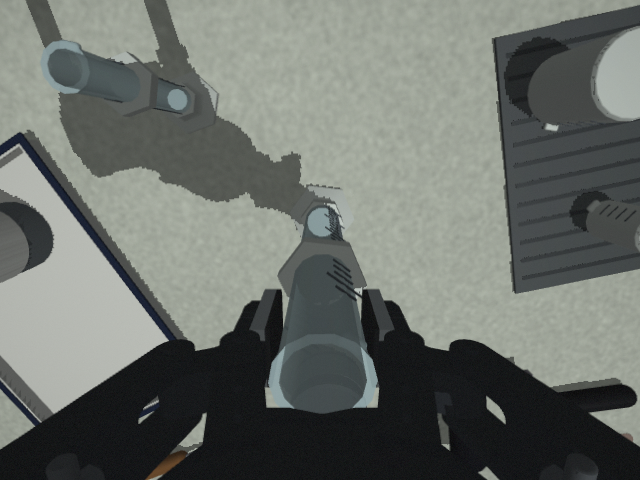

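The tube is centred between the pads, around x 283 to 362, and clear of the guard. I'll grip it and lift a little.

Emit:
send_rows([
  [0.3, 0, 0, 0, 0],
  [0.2, 0, 0, 0, 0],
  [0.2, 0, 0, 0, 0],
  [0.2, 0, 0, 0, 0],
], squeeze=35)

```text
clock: 12.78
position: [0.516, 0.0253, 0.1978]
ee_rot: [0.0, 0.788, 0.616, 0.001]
contact_force: [0.4, 0.6, 5.2]
width: 0.0294
```

Emit:
send_rows([
  [0.2, 0, 0, -0.005, 0],
  [0.2, 0, 0, -0.015, 0],
  [0.2, 0, 0, -0.02, 0],
  [0.2, 0, 0, -0.02, 0],
  [0.2, 0, 0, -0.01, 0],
  [0.2, 0, 0, 0, 0],
])

```text
clock: 13.52
position: [0.5159, 0.0253, 0.2678]
ee_rot: [0.0, 0.788, 0.616, 0.001]
contact_force: [0.3, 0.2, -2.2]
width: 0.029
```

```bash
python3 - <<'E'
from h import *
s=manip.get_state(); print(s['position'],s['contact_force'],s['width'])
im=manip.get_image("scene")[130:290,210:380,::-1]; cv2.imwrite("pics/s8.png",cv2.resize(im,None,fx=3.5,fy=3.5,interpolation=cv2.INTER_CUBIC))
im=manip.get_image("wrist"); cv2.imwrite("pics/w8.png",im[:,:,::-1])
E
```

```text
[0.51589368 0.02527577 0.26780265] [ 0.33901033  0.20112325 -2.23773371] 0.02901894904379264
```

View pics/s8.png

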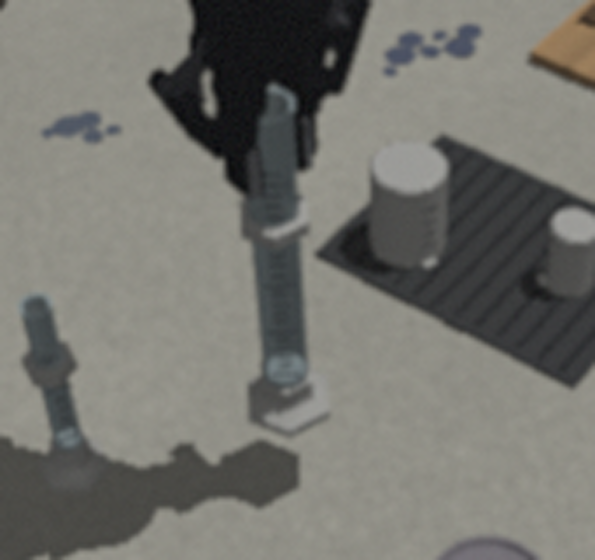

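View pics/w8.png

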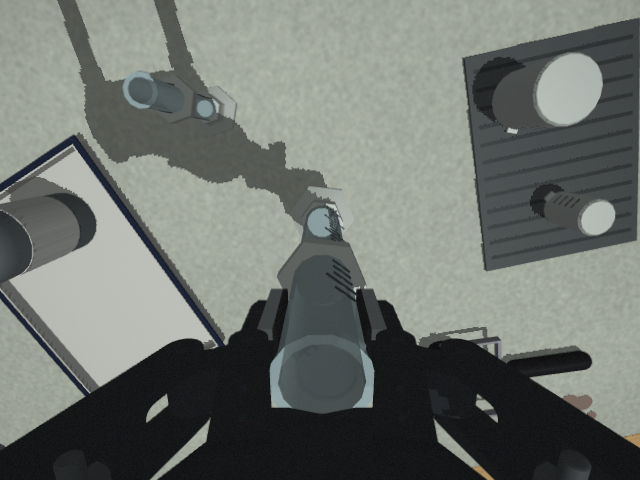

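The cylinder is lifted and hangs upright. I'll carry it towards the free part of the tray, at about (0.583, -0.25).

Emit:
send_rows([
  [0.2, -0.0106, 0.0056, 0, 0],
  [0.2, -0.023, 0.0121, 0, 0],
  [0.2, -0.0319, 0.0167, 0, 0],
  [0.2, -0.0354, 0.0186, 0, 0],
  [0.2, -0.0354, 0.0186, 0, 0],
  [0.2, -0.0354, 0.0186, 0, 0],
  [0.2, -0.0319, 0.0167, 0, 0],
  [0.2, -0.023, 0.0121, 0, 0],
])

```text
clock: 14.62
position: [0.5762, -0.2256, 0.2661]
ee_rot: [-0.001, 0.788, 0.615, -0.0]
contact_force: [0.8, 1.0, -1.9]
width: 0.0291
```

Emit:
send_rows([
  [0.2, -0.0151, 0.0079, 0, 0],
  [0.2, -0.0089, 0.0046, 0, 0],
  [0.2, 0, 0, 0, 0],
  [0.2, 0, 0, 0.015, 0],
  [0.2, 0, 0, 0.015, 0],
  [0.2, 0, 0, 0.006, 0],
  [0.2, 0, 0, 0, 0],
])

```text
clock: 15.5
position: [0.5823, -0.2491, 0.2301]
ee_rot: [-0.001, 0.788, 0.616, -0.0]
contact_force: [0.3, -0.9, -2.3]
width: 0.0292
```

```bash
python3 - <<'E'
from h import *
s=manip.get_state(); print(s['position'],s['contact_force'],s['width'])
im=manip.get_image("scene")[230:430,110:330,::-1]; cv2.imwrite("pics/s9.png",cv2.resize(im,None,fx=3,fy=3,interpolation=cv2.INTER_CUBIC))
im=manip.get_image("wrist"); cv2.imwrite("pics/w9.png",im[:,:,::-1])
E
```

```text
[ 0.5822863  -0.24905776  0.23010233] [ 0.25033784 -0.88396889 -2.31200185] 0.02918443395919112
```

View pics/s9.png

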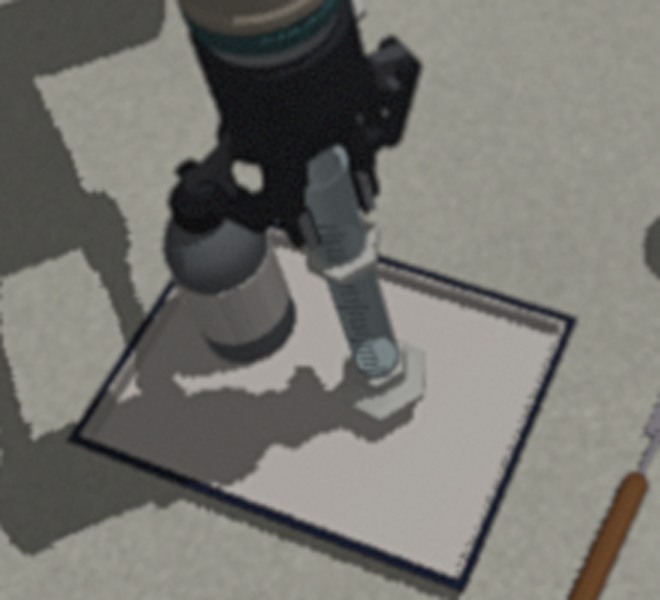

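View pics/w9.png

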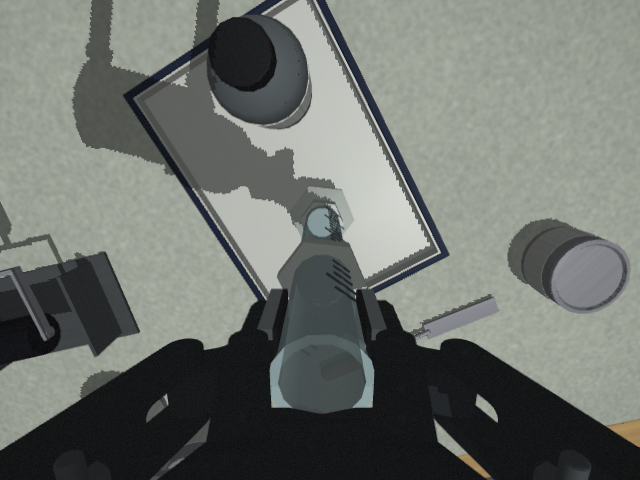

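The cylinder is over the clear tray floor, well away from the bottle. It sits in the wrist picture exactly as it did when standing, so it is upright. I'll lower it.

Emit:
send_rows([
  [0.2, 0, 0, 0.01, 0],
  [0.2, 0, 0, 0.008, 0],
  [0.2, 0, 0, 0.004, 0],
  [0.2, 0, 0, 0.0015, 0],
  [0.2, 0, 0, 0.0015, 0],
  [0.2, 0, 0, 0, 0],
])

```text
clock: 16.35
position: [0.5828, -0.2496, 0.2062]
ee_rot: [0.0, 0.788, 0.616, 0.0]
contact_force: [0.3, -0.5, -1.2]
width: 0.0294
```

Emit:
send_rows([
  [0.2, 0, 0, 0.001, 0],
  [0.2, 0, 0, 0, 0],
])

```text
clock: 16.6
position: [0.5827, -0.2496, 0.2051]
ee_rot: [0.0, 0.788, 0.616, 0.0]
contact_force: [0.9, 0.3, -2.3]
width: 0.0292
```

Emit:
send_rows([
  [0.2, 0, 0, 0.001, 0],
  [0.2, 0, 0, 0, 0],
])

```text
clock: 16.85
position: [0.5826, -0.2496, 0.204]
ee_rot: [-0.0, 0.788, 0.616, 0.0]
contact_force: [-0.1, 0.9, -1.7]
width: 0.0294
```

Emit:
send_rows([
  [0.2, 0, 0, 0.001, 0],
  [0.2, 0, 0, 0, 0],
])

```text
clock: 17.1
position: [0.5826, -0.2496, 0.203]
ee_rot: [-0.0, 0.788, 0.616, -0.0]
contact_force: [-0.1, -0.5, -1.6]
width: 0.0292
```

Emit:
send_rows([
  [0.2, 0, 0, 0.001, 0],
  [0.2, 0, 0, 0, 0],
])

```text
clock: 17.35
position: [0.5826, -0.2496, 0.202]
ee_rot: [-0.0, 0.788, 0.616, 0.0]
contact_force: [0.3, 0.4, -1.3]
width: 0.0289
```

Emit:
send_rows([
  [0.2, 0, 0, 0.0007, 0],
  [0.2, 0, 0, 0, 0],
])

```text
clock: 17.6
position: [0.5828, -0.2496, 0.2018]
ee_rot: [0.0, 0.788, 0.616, 0.0]
contact_force: [-0.7, 0.6, 2.0]
width: 0.0292
```

Emit:
send_rows([
  [0.2, 0, 0, 0.0006, 0],
  [0.2, 0, 0, 0, 0],
])

```text
clock: 17.85
position: [0.5829, -0.2497, 0.2018]
ee_rot: [0.001, 0.788, 0.616, 0.0]
contact_force: [-1.7, 0.8, 5.5]
width: 0.0293
```

It has touched down on the floor, with about 5 N upward. I'll release gently.

Emit:
send_rows([
  [0.2, 0, 0, -0.0004, 0],
  [0.42, 0, 0, 0, 0],
  [0.5, 0, 0, 0, 0],
  [0.7, 0, 0, 0, 0],
  [1, 0, 0, 0, 0],
  [1, 0, 0, 0, 0],
  [1, 0, 0, 0, 0],
])

```text
clock: 18.73
position: [0.5827, -0.2496, 0.2011]
ee_rot: [-0.0, 0.788, 0.616, 0.0]
contact_force: [-0.9, -0.3, 0.5]
width: 0.0853
```

```bash
python3 - <<'E'
from h import *
s=manip.get_state(); print(s['position'],s['contact_force'],s['width'])
im=manip.get_image("wrist"); cv2.imwrite("pics/w10.png",im[:,:,::-1])
E
```

```text
[ 0.58268762 -0.24962287  0.20113442] [-0.86121966 -0.33063244  0.47512954] 0.0853481727546433
```

View pics/w10.png

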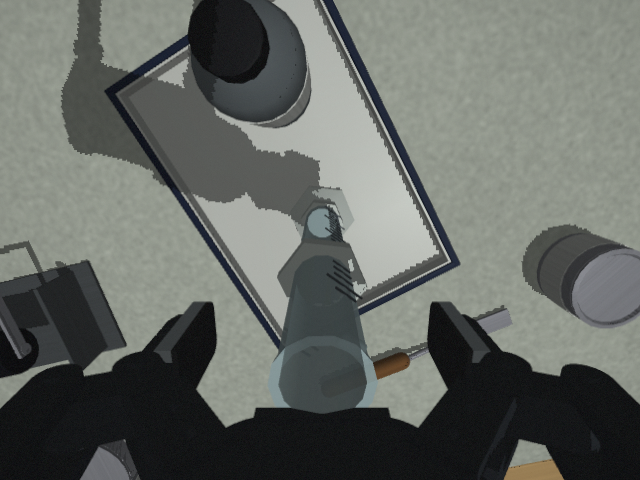

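The cylinder stands upright and free of the fingers. I'll rise straight up and back away.

Emit:
send_rows([
  [1, 0, 0, -0.02, 0],
  [1, 0, 0, -0.04, 0],
  [1, 0, 0, -0.05, 0],
  [1, 0, 0, -0.05, 0],
  [1, 0.03, 0, 0, 0],
  [1, 0.06, 0, 0, 0],
  [1, 0.06, 0, 0, 0],
  [1, 0.06, 0, 0, 0],
])

```text
clock: 19.77
position: [0.6336, -0.0442, 0.3613]
ee_rot: [0.0, 0.788, 0.616, 0.0]
contact_force: [1.1, -1.6, -0.5]
width: 0.0858
```

Emit:
send_rows([
  [1, 0.06, 0, 0, 0],
  [1, 0.03, 0, 0, 0],
  [1, 0, 0, 0, 0],
  [1, 0, 0, 0, 0],
])

```text
clock: 20.27
position: [0.6549, 0.0409, 0.3611]
ee_rot: [0.0, 0.788, 0.616, -0.0]
contact_force: [-0.7, -0.4, -1.1]
width: 0.0853
```

```bash
python3 - <<'E'
from h import *
s=manip.get_state(); print(s['clock'],s['position'],s['contact_force'])
cv2.imwrite("pics/s11.png",manip.get_image("scene")[:,:,::-1])
im=manip.get_image("top")[:,:,::-1]; cv2.imwrite("pics/t11.png",cv2.resize(im[190:340,150:480],None,fx=2.4,fy=2.4,interpolation=cv2.INTER_CUBIC))
E
```

```text
20.275 [0.65493912 0.04087328 0.36111229] [-0.68612886 -0.36898637 -1.10669522]
```

View pics/s11.png

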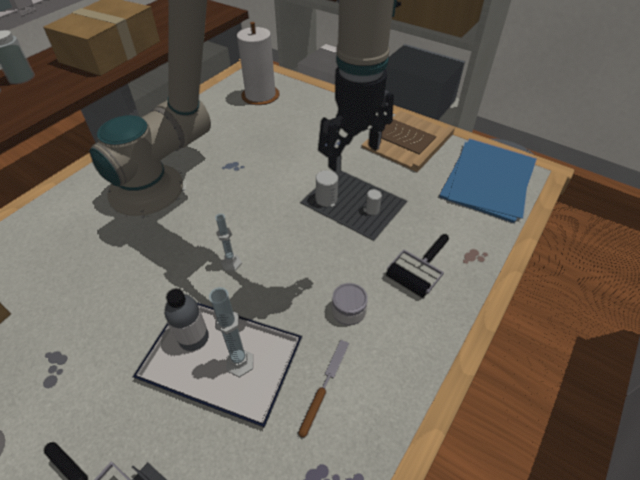

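View pics/t11.png

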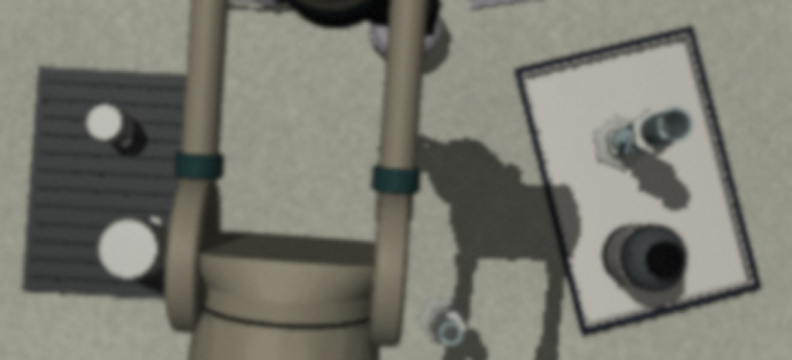

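```bash
python3 - <<'E'
from h import *
p=proj("top",[.5835,-.249,.254]); print("pred mouth crop",(p-[150,190]+.5)*2.4, "foot",(proj("top",[.5835,-.249,.024])-[150,190]+.5)*2.4)
print("scene mouth",proj("scene",[.5835,-.249,.254]),"foot",proj("scene",[.5835,-.249,.024]))
E
```

```text
pred mouth crop [674.88 121.92] foot [622.8  140.16]
scene mouth [220.4 295.5] foot [240.2 358.8]
```

The predicted mouth and foot pixels for an upright cylinder agree with what I see: about (672,124) and (622,141) in the top crop, and (221,296) and (240,360) in the scene view. I'm handing in.

```bash
python3 -c "
from rig import manip
print(manip.sign_off())"
```

```text
the job is handed in; nothing more can be done
None
```

I lifted the small beaker straight up off the cylinder; the scene view showed the cylinder's foot stayed put. I then stood the beaker mouth down on the far part of the draining mat. After that I gripped the cylinder's bare tube above the guard, carried it upright and set it down on the tray floor. It touched down with about 5 N, at about (0.583, -0.25), leaving roughly 6 cm clear of the bottle.

In the last pictures:
- **Cylinder:** it stands upright, with mouth and foot within about 1–3 pixels of where an upright cylinder should appear in both views.
- **Beaker:** it stands on the mat.
- **Other objects:** the ones I could see looked unmoved by eye. In the top view the arm partly hid the ink tin and one edge of the mat.
- **Robot:** the gripper was touching nothing, with wrist forces within about 1 N of zero.

The clock read about 20 s at hand-in, and no check failed. The only disagreement was about 2 mm between the cameras on where the beaker was, which I settled with the wrist view.

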